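Zero the specimen stage and hold the reading lens in focus over the seal

TASK

Turn the round specimen holder until its pointer stands at the zero mark of the dial. Then lift the reading lens off its wooden rest by the handle and finish while holding it still and level, centred over the brass seal, with the middle of its rim at the height of the little brass finger on the column; do not put it down or let go. Do not knock the lens against the stage, shift the collar with the finger, or disturb the other things on the table.

Things in the scene. Friction and masses are not known exactly. Their poses are not given: they have to be found in the camera images.
- holder (a joint): Angle of the rotary specimen holder, rad, about its vertical axis: 0 = pointer exactly at the zero mark; grows counter-clockwise seen from above; range -2.4 to 2.4, at the start 0.5 to 1.4. The holder is an upright black knurled drum 52 mm in diameter, to be gripped across any diameter; wall 26 to 56 mm above the table. Light friction (0.05 N m); stays where left.
- stage: The fixed stage: a round dial base 128 mm across and 20 mm high, origin under its centre, which is the holder's axis. Its +x axis points to the upright steel focus column (10 mm thick, 210 mm high, 100 mm from the axis), its -x axis to the zero mark. The stage is turned by up to 0.5 rad about vertical.
- zero_mark (a point): The zero mark on the dial's edge, 60 mm from the axis, 20 mm above the table, on the side away from the column: the widest tick, with a small raised tooth on the rim beyond it. Thin ticks follow every 15 degrees to both sides.
- pointer_tip (a point): Tip of the dark steel pointer that sticks out at the holder's foot and turns with it: 7 mm wide, 21 to 25 mm above the table, tip 44 mm from the axis.
- seal_top (a point): Centre of the top face of the brass seal die (34 mm across, 9 mm high) fixed on top of the holder, on the holder's axis, 65 mm above the table.
- focus_finger (a point): Tip of the small brass finger (16 mm long, 3 mm thick) pointing at the seal from the brass collar (22 mm across, 12 mm high) on the focus column; 75 mm from the holder's axis. Its height marks the focal height, 120 to 170 mm above the table. The collar is already set; a push of over 6 N would slide it.
- lens: The loose reading lens, about 0.11 kg: round steel rim 68 mm across and 14 mm thick, straight black handle of 14 x 14 mm section. Origin: centre of the rim's underside; z up along the lens axis; the handle lies along -x, 42 to 146 mm from the lens axis, flush with the rim. Balance point 60 mm from the lens axis. Starts level on its rest, underside 40 mm above the table.
- lens_center (a point): Centre of the lens, 7 mm above the lens's origin: half way up the rim.
- lens_grip (a point): Good place to grip the handle, 66 mm from the lens axis, half way up the handle (47 mm above the table at the start); same axes as the lens. Close the fingers across the handle (along its y).
- lens_rest: The fixed wooden lens rest: board 180 x 70 x 8 mm, origin on the table under the grip place of the handle; two pillars 56 mm wide, up to 40 mm above the table, at x = 44 to 88 mm (under the rim) and x = -76 to -56 mm (under the handle's end); between them the handle is free below and at both sides.
- paperweight: Bystander, not to be disturbed: a turned steel paperweight with a knob top, 48 mm across, 44 mm high; origin under its middle.
- sponge_block: Bystander, not to be disturbed: a white block eraser 60 x 36 x 24 mm; origin under its middle.
- bone_folder: Bystander, not to be disturbed: a flat bone folder 140 x 20 x 5 mm; origin under its middle.
- paste_jar: Bystander, not to be disturbed: a closed jar 60 mm across, 70 mm high; origin under its middle.
- dust_brush: Bystander, not to be disturbed: a dusting brush lying flat, handle to -x, about 200 mm long.
- clip_cup: Bystander, not to be disturbed: an open grey cup 72 mm across, 75 mm high; origin under its middle.
Not all that is in view belongs to the job. What is meant by the lens is not purple, and is the smaller of those in its own colour.

How it is judged:
By the outcome, as a careful person would: the job done as asked, in the order asked, and still so for the second after the job is handed in, while the arm keeps its last pose, push and grip.
It also fails if it takes over 54 s, if anything falls off the work surface, if the arm or the gripper's body presses on something with over 40 N, if the wrist force passes 120 N, or if a joint passes its speed limit or range.

ROBOT

A 6-joint arm with a two-finger parallel gripper is mounted at the origin on the work surface. World frame = base frame: x ahead of the robot, y to its left, z up, the work surface at z = 0. Lengths are in m, angles in degrees, forces in N, time in s.
With the tool pointing down it reaches from about 0.25 to 0.725 m from the base axis. Payload 4 kg.
Tool frame: the origin (TCP) lies on the centre line of the jaws, within the pads' length; the fingertips stand 11 mm ahead of it and the grasp point (between the pads) lies 8 mm behind it (bot.tips_ahead is the distance from the TCP to the fingertips, in m); z points along the fingers, y is the direction in which the jaws open and shut (so a half turn about z gives the same grasp; the last joint's range is limited). The gripper opens to 85 mm and grips with 20 to 120 N. Pads are 22 mm wide; open, the fingers measure 114 mm over their backs; the gripper's body (76 mm by 85 mm) begins 54 mm behind the grasp point. The pads swing forward as they close: fully open they stand 13 mm farther back than shut.
Start: joints at [70.474, 13.785, 0.286, 76.501, 0, 90], TCP at [0.167, 0.471, 0.242] pointing down, gripper open.
Joint ranges: [-155.79, 155.79], [-60.16, 107.12], [-62.33, 73.08], [-114, 123.19], [-81.49, 82.49], [-180, 180]. Speed limits (degrees/s): [159.86, 159.86, 180, 180, 180, 180].

INTERFACE

Orientations are given as [roll, pitch, yaw] about the fixed x, y, z axes, in that order (R = Rz(yaw) Ry(pitch) Rx(roll)).
In Python, from cell import bot gives the robot as it stands.
- The arm moves only by the tool carry_out, never from a script. Its argument "deltas" is a list of rows, each an object with "slide": the shift along the tool's x, y, z in cm, a list of three; "roll": the turn about the tool's z in degrees; "hand": the opening, from -1 (shut) to 1 (fully open), so that 0 is half open. A call has 1 to 20 rows; each row is the pose to reach, as a shift and turn from the pose commanded when the call began, along the tool's axes at that moment; what a row does not reach only later rows make up. A row lasts 1/12 s, in which the tool goes at most 41.7 mm and 7.16 degrees, less where a joint would pass 70% of its speed; a pose out of reach is approached as far as the arm can. A call with a gripper value outside its range is refused whole. The fingers move at their own pace and stop on an object; the grip force is fixed at half the most. Time passes only in rows, so rows that repeat a pose let the fingers close. It gives the time, the measured TCP pose, the force and the opening at its end, in the units of the state.
- bot.read_state(): the state, without advancing time (a new reading comes with each control period).
- bot.get_image(name): name is "side" or "top"; returns (picture, depth): 400x640x3 uint8, red, green, blue; 400x640 float32, m along the optical axis (not along the pixel's ray), 0 where there is no reading.
- bot.get_calibration(name): a dict with "K" (3x3 intrinsics, pixels), "pose" (4x4, takes a point from camera to world coordinates). Camera axes: x right, y down, z forward; pixel columns grow to the right and rows downward; lengths in m; the calibration is good to about 2 mm. A picture is of the moment at which its call begins. get_calibration takes no time and is no camera call.
- bot.hand_in(): hands the job in, once; it reports no verdict.
The state is a dict: "time": time; "q": joint angles; "joint_vel": joint speeds; "effort": joint torques, N m; "tool_pos": TCP position; "orientation": TCP orientation; "wrist_force": force on the tool from outside, world axes, zero at the start; "moment": the same for the moment, N m; "opening": finger opening in m.
Only numpy, scipy, OpenCV 4.12 (cv2) and the standard library are available. Lean on these libraries where they do the work, as an engineer would, in place of code of your own. Each camera call takes 0.05 s, during which the arm holds its last target. There are 200 camera calls.

## Working session

There is one attempt and no reset: what is moved stays moved. The work goes in short steps, Python scripts to look and compute and a tool call to move; the robot and the scene stay as the last step left them, time stands still between calls to the robot, and variables do not carry over. Pictures are saved under pics/ and viewed, about 8 in all and at most 12, crops included, and the job is handed in when it is done.

Besides the shell and the picture viewer there is one more tool, called after "Request:" as name(argument=value, ...), one argument or row to a line, values as JSON. carry_out: Moves the arm, as the interface text tells. Its arguments: {"type":"object","properties":{"deltas":{"type":"array","items":{"type":"object","properties":{"slide":{"type":"array","items":{"type":"number"}},"roll":{"type":"number"},"hand":{"type":"number"}}}}},"required":["deltas"]}

```bash
ls; mkdir -p pics; cat > h.py <<'E'
import numpy as np, cv2, pickle
from cell import bot
def grab(tag):
    out={}
    for n in("top","side"):
        im,d=bot.get_image(n); c=bot.get_calibration(n); out[n]=(im,d,c["K"],c["pose"])
        cv2.imwrite(f"pics/{tag}_{n}.png",im[:,:,::-1])
    pickle.dump(out,open(f"{tag}.pkl","wb")); return out
def load(tag): return pickle.load(open(f"{tag}.pkl","rb"))
def ray(v,u,w):
    K,T=np.array(v[2]),np.array(v[3]); r=T[:3,:3]@np.linalg.solve(K,[u,w,1.]); return T[:3,3],r
def onz(v,u,w,z):
    o,r=ray(v,u,w); return o+r*(z-o[2])/r[2]
def cloud(v):
    K,T=np.array(v[2]),np.array(v[3]); d=v[1]; h,w=d.shape
    u,q=np.meshgrid(np.arange(w),np.arange(h)); p=np.stack([(u-K[0,2])/K[0,0]*d,(q-K[1,2])/K[1,1]*d,d],-1)
    P=p@T[:3,:3].T+T[:3,3]; P[d==0]=np.nan; return P
def proj(v,p):
    K,T=np.array(v[2]),np.array(v[3]); c=T[:3,:3].T@(np.array(p)-T[:3,3]); k=K@c; return k[:2]/k[2]
E
python3 - <<'E'
from h import *
np.set_printoptions(precision=3,suppress=True)
o=grab("a")
for n in o: print(n,o[n][2],o[n][3])
print(bot.read_state())
cv2.imwrite("pics/a_both.png",cv2.resize(np.vstack([o["top"][0],o["side"][0]])[:,:,::-1],(480,600)))
E
```

```text
pics
top [[381.478   0.    314.221]
 [  0.    381.478 201.552]
 [  0.      0.      1.   ]] [[-0.027 -0.994  0.102  0.347]
 [-1.     0.028  0.01  -0.001]
 [-0.013 -0.101 -0.995  1.306]
 [ 0.     0.     0.     1.   ]]
side [[410.237   0.    319.17 ]
 [  0.    410.237 204.385]
 [  0.      0.      1.   ]] [[ 0.929 -0.203  0.311  0.13 ]
 [-0.371 -0.479  0.795 -0.805]
 [-0.012 -0.854 -0.52   0.644]
 [ 0.     0.     0.     1.   ]]
{'time': 0.1, 'q': array([70.473, 13.828,  0.22 , 76.502, -0.   , 90.001]), 'joint_vel': array([ 0.062, -0.106,  0.143, -0.048,  0.044,  0.003]), 'effort': array([ -0.   , -37.314,  25.301,   0.011,  -0.   ,  -0.   ]), 'tool_pos': array([0.167, 0.471, 0.241]), 'orientation': array([-179.89 ,    0.   ,  160.472]), 'wrist_force': array([-0.271, -0.265,  0.104]), 'moment': array([-0.011, -0.044, -0.009]), 'opening': 0.08544935498319514}
```

View pics/a_top.png

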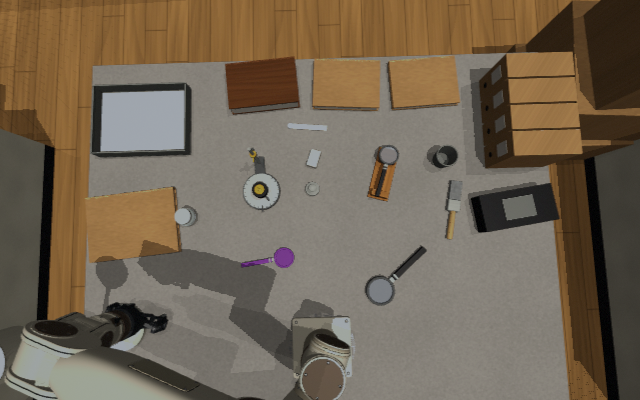

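View pics/a_side.png

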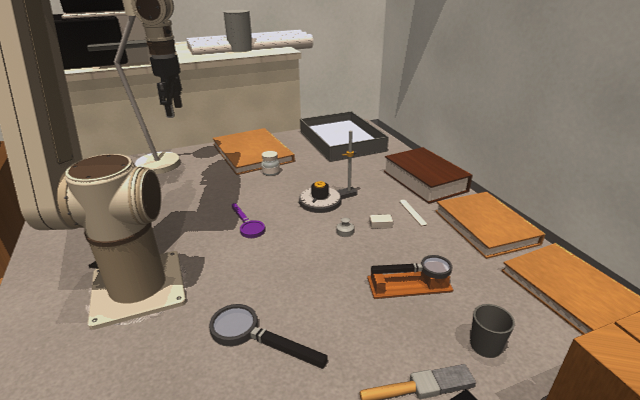

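The top picture shows three lens-like things: purple at (275,258), a large steel lens lying on the table at (385,288), and a smaller steel one on the orange wooden rest at (385,165). By the description I want the third. The stage is at (261,190), with its column towards (252,152). Next is one close composite crop of stage and lens.

```bash
python3 - <<'E'
from h import *
np.set_printoptions(precision=4,suppress=True)
o=load("a"); t,s=o["top"],o["side"]
def crop(v,x,y,w,h,W=400,H=300): return cv2.resize(v[0][y:y+h,x:x+w],(W,H),interpolation=cv2.INTER_CUBIC)[:,:,::-1]
im=np.vstack([np.hstack([crop(t,221,142,80,60*1+0) ,crop(t,350,140,80,60)]),np.hstack([crop(s,290,125,120,90),crop(s,355,235,120,90)])])
im[:300,:400]=crop(t,215,145,96,72)
cv2.imwrite("pics/c1.png",im)
P=cloud(t);Q=cloud(s)
print("dial height",P[190,250],P[190,261],P[180,262]); print("lens rim",P[154,388],P[180,381])
hsv=cv2.cvtColor(t[0],cv2.COLOR_RGB2HSV)
# lens: points z 0.046..0.065 near
for nm,C in(("top",P),("side",Q)):
    m=(C[...,2]>.047)&(C[...,2]<.062)&(C[...,0]>.4)&(C[...,0]<.6)&(C[...,1]>-.3)&(C[...,1]<-.1)
    p=C[m]; print(nm,m.sum(),p.min(0),p.max(0)) 
    ys,xs=np.nonzero(m); print(xs.min(),xs.max(),ys.min(),ys.max())
    mm=np.nanmedian
    b=p[p[:,0]<np.median(p[:,0])]
    c,vt=p[:,:2].mean(0),np.linalg.svd(p[:,:2]-p[:,:2].mean(0),full_matrices=False)[2]; print(c,vt[0])
    m=(C[...,2]>.062)&(C[...,0]>.3)&(C[...,0]<.55)&(C[...,1]>.05)&(C[...,1]<.25)
    print("seal/col",np.column_stack([C[m]])[::max(1,m.sum()//25)])
E
```

```text
dial height [0.5239 0.2291 0.0242] [0.5175 0.1858 0.0635] [0.5563 0.1872 0.029 ]
lens rim [ 0.6285 -0.239   0.0506] [ 0.5414 -0.2118  0.0501]
top 157 [ 0.4877 -0.2538  0.0475] [ 0.5997 -0.1923  0.0582]
376 393 162 196
[ 0.5467 -0.216 ] [-0.9408  0.339 ]
seal/col [[0.5379 0.1957 0.0621]
 [0.5342 0.1953 0.0645]
 [0.5341 0.1887 0.0645]
 [0.5338 0.1821 0.0649]
 [0.531  0.1986 0.0647]
 [0.5308 0.1921 0.0646]
 [0.5302 0.1818 0.067 ]
 [0.5273 0.1982 0.0675]
 [0.5273 0.1918 0.0663]
 [0.5275 0.1825 0.0626]
 [0.5243 0.205  0.0666]
 [0.5244 0.1988 0.0645]
 [0.5241 0.1921 0.0648]
 [0.5237 0.1853 0.0665]
 [0.5241 0.1792 0.0627]
 [0.5208 0.1985 0.0663]
 [0.5208 0.1889 0.0645]
 [0.5207 0.1824 0.0637]
 [0.518  0.2056 0.0637]
 [0.5172 0.1919 0.0668]
 [0.5175 0.1858 0.0635]
 [0.5141 0.2016 0.0677]
 [0.5146 0.1959 0.0624]
 [0.5145 0.1893 0.0621]
 [0.5111 0.2021 0.0653]
 [0.5109 0.1923 0.0643]
 [0.5079 0.1959 0.0632]
 [0.5076 0.1891 0.064 ]]
side 354 [ 0.4888 -0.2596  0.0471] [ 0.5996 -0.1908  0.057 ]
371 430 263 274
[ 0.5469 -0.2181] [-0.9344  0.3563]
seal/col [[0.5228 0.2053 0.0658]
 [0.529  0.2047 0.0648]
 [0.5154 0.2029 0.0652]
 [0.5202 0.1987 0.0663]
 [0.5256 0.1962 0.0663]
 [0.5315 0.1949 0.0657]
 [0.5378 0.1946 0.0646]
 [0.5121 0.1944 0.0667]
 [0.5172 0.1911 0.0673]
 [0.523  0.1895 0.0668]
 [0.5284 0.1873 0.0668]
 [0.5337 0.1845 0.067 ]
 [0.5087 0.1938 0.0644]
 [0.514  0.1911 0.0646]
 [0.5204 0.1911 0.0632]
 [0.5242 0.1848 0.0656]
 [0.5301 0.1835 0.0649]
 [0.5367 0.1842 0.0632]
 [0.5089 0.1862 0.0648]
 [0.5133 0.1813 0.0663]
 [0.5196 0.1812 0.065 ]
 [0.525  0.179  0.065 ]
 [0.5311 0.1782 0.064 ]
 [0.5103 0.1817 0.0634]
 [0.5155 0.1789 0.0637]
 [0.5216 0.1783 0.0627]
 [0.5143 0.1759 0.0621]]
```

View pics/c1.png

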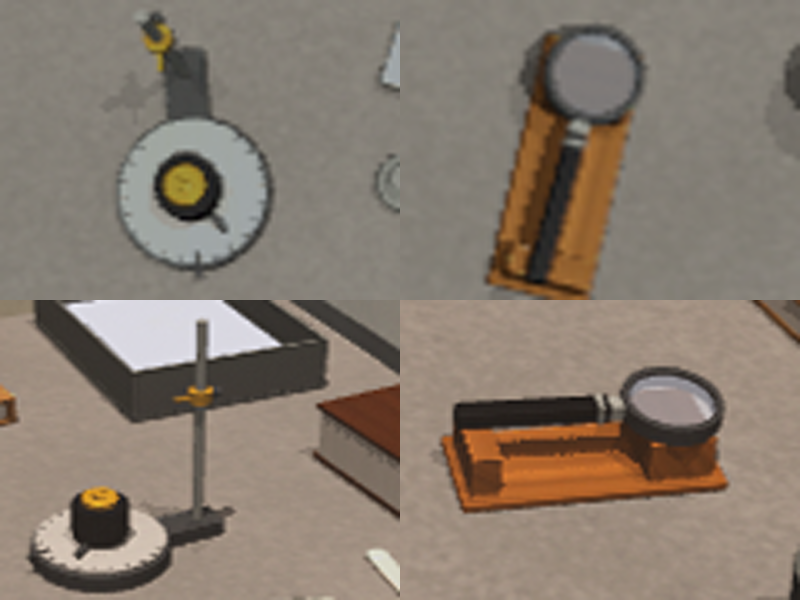

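The crop confirms the steel lens on its rest, handle toward the robot. The zero tooth is at top px (262.5,211), the pointer tip at (268.8,200), and the collar finger tip at top (254,161) and side (343,155).

```bash
cat >> h.py <<'E'
def tri(v1,p1,v2,p2):
    a,r=ray(v1,*p1);b,s=ray(v2,*p2); A=np.column_stack([r,-s]); t=np.linalg.lstsq(A,b-a,rcond=None)[0]
    x,y=a+r*t[0],b+s*t[1]; return (x+y)/2,np.linalg.norm(x-y)
def yellow(v,x0,x1,y0,y1):
    h=cv2.cvtColor(v[0],cv2.COLOR_RGB2HSV); m=cv2.inRange(h,(15,140,90),(35,255,255)); k=np.zeros_like(m); k[y0:y1,x0:x1]=m[y0:y1,x0:x1]; return k
E
python3 - <<'E'
from h import *
np.set_printoptions(precision=4,suppress=True)
o=load("a"); t,s=o["top"],o["side"]
def cen(m): y,x=np.nonzero(m); return x.mean(),y.mean(),len(x),(x.min(),x.max(),y.min(),y.max())
st=cen(yellow(t,245,280,175,205)); ss=cen(yellow(s,300,340,170,200)); ct=cen(yellow(t,245,262,145,166)); cs=cen(yellow(s,335,365,145,165))
print(st,ss,ct,cs,sep="\n")
print("seal top",onz(t,*st[:2],.065),"side",onz(s,*ss[:2],.065),tri(t,st[:2],s,ss[:2]))
print("collar tri",tri(t,ct[:2],s,cs[:2]),"tip",tri(t,(254.1,160.8),s,(343.1,154.7)))
# dial: bright mask at z .02
g=cv2.cvtColor(t[0],cv2.COLOR_RGB2HSV); 
P=cloud(t); m=((P[...,2]>.012)&(P[...,2]<.07)&(np.hypot(P[...,0]-.52,P[...,1]-.19)<.08)&(t[0].min(-1)>140)).astype(np.uint8)
c=max(cv2.findContours(m,0,cv2.CHAIN_APPROX_NONE)[0],key=len); (r0,sz,_)=cv2.fitEllipse(cv2.convexHull(c)); print("dial",r0,sz,onz(t,*r0,.02))
z=onz(t,262.5,211,.022);p=onz(t,268.8,200,.023); print("tooth",z,"ptr",p)
C=onz(t,*r0,.02)
a=np.degrees(np.arctan2(*(z-C)[1::-1])); b=np.degrees(np.arctan2(*(p-C)[1::-1])); print("zero dir",a,"ptr dir",b,"r",np.hypot(*(z-C)[:2]),np.hypot(*(p-C)[:2]),"holder",(b-a+180)%360-180)
# lens rim: dark handle & ellipse
for n,v in o.items():
    C=cloud(v); m=(C[...,2]>.046)&(C[...,2]<.06)&(C[...,0]>.46)&(C[...,0]<.67)&(C[...,1]>-.3)&(C[...,1]<-.15)
    p=C[m]; h=p[p[:,0]<.575]; h=h[h[:,0]>.49]; c,vt=h[:,:2].mean(0),np.linalg.svd(h[:,:2]-h[:,:2].mean(0),full_matrices=False)[2]
    print(n,"handle",c,vt[0],np.median(h[:,2])); r=p[p[:,0]>.60]; (x,y),R=cv2.minEnclosingCircle(r[:,:2].astype(np.float32)); print("rim pts",len(r),(x,y),R)
# glass/rim in top by grey ellipse
E
```

```text
(np.float64(258.67857142857144), np.float64(188.73809523809524), 84, (np.int64(254), np.int64(264), np.int64(184), np.int64(193)))
(np.float64(319.26153846153846), np.float64(184.15384615384616), 65, (np.int64(314), np.int64(325), np.int64(181), np.int64(187)))
(np.float64(253.04), np.float64(155.2), 25, (np.int64(250), np.int64(255), np.int64(151), np.int64(161)))
(np.float64(348.6341463414634), np.float64(153.5121951219512), 41, (np.int64(342), np.int64(353), np.int64(151), np.int64(156)))
seal top [0.5217 0.1932 0.065 ] side [0.5195 0.1869 0.065 ] (array([0.5222, 0.1938, 0.061 ]), np.float64(3.757816085513376e-05))
collar tri (array([0.6174, 0.1973, 0.1416]), np.float64(0.0012256091634768177)) tip (array([0.5987, 0.1942, 0.1426]), np.float64(7.844484912180105e-05))
dial (260.8260498046875, 190.48843383789062) (33.84492492675781, 34.49970245361328) [0.5218 0.193  0.02  ]
tooth [0.4514 0.1879 0.022 ] ptr [0.4881 0.1659 0.023 ]
zero dir -175.8611350441889 ptr dir -141.1671416125228 r 0.07055212350254489 0.04322581545733438 holder 34.69399343166609
top handle [ 0.5328 -0.2105] [-0.9523  0.3053] 0.05286944561082385
rim pts 276 (0.6274566054344177, -0.24076391756534576) 0.03411470726132393
side handle [ 0.5318 -0.2123] [-0.949   0.3154] 0.053416628887184237
rim pts 503 (0.628955602645874, -0.24197599291801453) 0.035182397812604904
```

Request:
carry_out(
  deltas=[
    {"slide": [-1.5,-0.5,0],"roll": 0,"hand": 1},
    {"slide": [-4.5,-1.5,0],"roll": 0,"hand": 1},
    {"slide": [-8,-2.7,0],"roll": 0,"hand": 1},
    {"slide": [-11.5,-3.9,0],"roll": 0,"hand": 1},
    {"slide": [-15,-5.1,0],"roll": 0,"hand": 1},
    {"slide": [-18.5,-6.3,0],"roll": 0,"hand": 1},
    {"slide": [-22,-7.5,0],"roll": 0,"hand": 1},
    {"slide": [-25.5,-8.7,0],"roll": 0,"hand": 1},
    {"slide": [-29,-9.8,0],"roll": 0,"hand": 1},
    {"slide": [-32.5,-11,0],"roll": 0,"hand": 1},
    {"slide": [-36,-12.2,0],"roll": 0,"hand": 1},
    {"slide": [-39.5,-13.4,0],"roll": 0,"hand": 1},
    {"slide": [-42,-14.3,0],"roll": 0,"hand": 1},
    {"slide": [-42.7,-14.5,0],"roll": 0,"hand": 1},
    {"slide": [-42.7,-14.5,0],"roll": 0,"hand": 1},
  ],
)

```text
time: 1.35
tool_pos: [0.5222, 0.1903, 0.2413]
orientation: [-179.9, -0.1, 160.3]
wrist_force: [-0.5, 0.7, -0.2]
opening: 0.0858
```

```bash
python3 - <<'E'
from h import *
np.set_printoptions(precision=4,suppress=True)
print(bot.read_state()); o=grab("b")
im=np.vstack([cv2.resize(o["top"][0][120:240,200:360],(400,300)),cv2.resize(o["side"][0][60:240,240:480],(400,300))])[:,:,::-1]
cv2.imwrite("pics/b.png",im)
E
```

```text
{'time': 1.35, 'q': array([20.0207, 20.2623,  9.0445, 78.8657, -0.0012, 39.7495]), 'joint_vel': array([ 3.0049, -1.7146, -1.8782,  0.6187,  1.1088,  0.961 ]), 'effort': array([ -1.1696, -42.6186,  25.8313,  -0.0524,  -0.132 ,  -0.1037]), 'tool_pos': array([0.5222, 0.1903, 0.2413]), 'orientation': array([-179.9457,   -0.0634,  160.2712]), 'wrist_force': array([-0.5037,  0.6576, -0.1666]), 'moment': array([0.0399, 0.022 , 0.0388]), 'opening': 0.08582068789115312}
```

View pics/b.png

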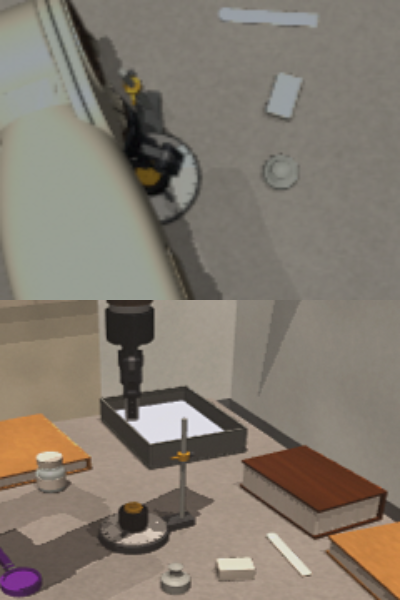

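Request:
carry_out(
  deltas=[
    {"slide": [0,0,1],"roll": -4,"hand": 1},
    {"slide": [0,0,3],"roll": -10,"hand": 1},
    {"slide": [0,0,5.5],"roll": -16,"hand": 1},
    {"slide": [0,0,8],"roll": -22,"hand": 1},
    {"slide": [0,0,10.5],"roll": -28,"hand": 1},
    {"slide": [0,0,12.5],"roll": -34,"hand": 1},
    {"slide": [0,0,14],"roll": -37,"hand": 1},
    {"slide": [0,0,15.5],"roll": -37,"hand": 1},
    {"slide": [0,0,17],"roll": -37,"hand": 1},
    {"slide": [0,0,18],"roll": -37,"hand": 1},
    {"slide": [0,0,19],"roll": -37,"hand": 1},
    {"slide": [0,0,19.7],"roll": -37,"hand": 1},
    {"slide": [0,0,20],"roll": -37,"hand": 1},
    {"slide": [0,0,20],"roll": -37,"hand": 1},
    {"slide": [0,0,20],"roll": -37,"hand": 0.6},
    {"slide": [0,0,20],"roll": -37,"hand": 0.5},
    {"slide": [0,0,20],"roll": -37,"hand": 0.5},
  ],
)

```text
time: 2.87
tool_pos: [0.5217, 0.192, 0.043]
orientation: [180.0, 0.1, -162.5]
wrist_force: [0.2, -0.3, -0.3]
opening: 0.064
```

```bash
python3 - <<'E'
from h import *
np.set_printoptions(precision=4,suppress=True)
s=bot.read_state(); print({k:s[k] for k in("q","tool_pos","wrist_force","opening")}); o=grab("d")
im=np.vstack([cv2.resize(o["top"][0][150:225,215:315],(400,300),interpolation=2),cv2.resize(o["side"][0][130:220,270:390],(400,300),interpolation=2)])[:,:,::-1]
cv2.imwrite("pics/d.png",im)
E
```

```text
{'q': array([20.203 , 29.3032, -8.5651, 52.0515,  0.0012,  2.7388]), 'tool_pos': array([0.5217, 0.192 , 0.043 ]), 'wrist_force': array([ 0.2191, -0.2649, -0.3324]), 'opening': 0.06396274189782045}
```

View pics/d.png

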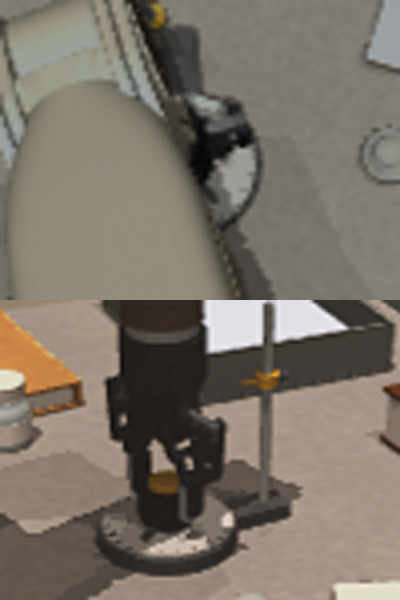

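The fingers straddle the drum at side crop (170,500), clear of the collar at (268,380), and no force is felt. I'll close gently.

Request:
carry_out(
  deltas=[
    {"slide": [0,0,0],"roll": 0,"hand": 0.4},
    {"slide": [0,0,0],"roll": 0,"hand": 0.3},
    {"slide": [0,0,0],"roll": 0,"hand": 0.2},
    {"slide": [0,0,0],"roll": 0,"hand": 0.1},
    {"slide": [0,0,0],"roll": 0,"hand": 0},
    {"slide": [0,0,0],"roll": 0,"hand": 0},
  ],
)

```text
time: 3.47
tool_pos: [0.5212, 0.192, 0.043]
orientation: [180.0, 0.0, -162.5]
wrist_force: [-2.1, -1.1, 5.6]
opening: 0.0503
```

Request:
carry_out(
  deltas=[
    {"slide": [0,0,0],"roll": 1,"hand": -0.1},
    {"slide": [0,0,0],"roll": 4,"hand": -0.1},
    {"slide": [0,0,0],"roll": 8,"hand": -0.1},
    {"slide": [0,0,0],"roll": 12,"hand": -0.1},
    {"slide": [0,0,0],"roll": 16,"hand": -0.1},
    {"slide": [0,0,0],"roll": 20,"hand": -0.1},
    {"slide": [0,0,0],"roll": 24,"hand": -0.1},
    {"slide": [0,0,0],"roll": 28,"hand": -0.1},
    {"slide": [0,0,0],"roll": 31,"hand": -0.1},
    {"slide": [0,0,0],"roll": 33,"hand": -0.1},
    {"slide": [0,0,0],"roll": 34.5,"hand": -0.1},
    {"slide": [0,0,0],"roll": 35,"hand": -0.1},
    {"slide": [0,0,0],"roll": 35,"hand": -0.1},
  ],
)

```text
time: 4.55
tool_pos: [0.5212, 0.1934, 0.043]
orientation: [179.8, -0.0, 162.5]
wrist_force: [-2.0, 5.4, 6.0]
opening: 0.0503
```

Request:
carry_out(
  deltas=[
    {"slide": [0,0,0],"roll": 0,"hand": 0.3},
    {"slide": [0,0,0],"roll": 0,"hand": 0.7},
    {"slide": [0,0,0],"roll": 0,"hand": 1},
    {"slide": [0,0,0],"roll": 0,"hand": 1},
    {"slide": [0,0,-1],"roll": 0,"hand": 1},
    {"slide": [0,0,-3],"roll": 0,"hand": 1},
    {"slide": [0,0,-6],"roll": 0,"hand": 1},
    {"slide": [0,0,-9],"roll": 0,"hand": 1},
    {"slide": [0,0,-12],"roll": 0,"hand": 1},
    {"slide": [0,0,-15],"roll": 0,"hand": 1},
    {"slide": [0,0,-18],"roll": 0,"hand": 1},
    {"slide": [0,0,-20],"roll": 0,"hand": 1},
    {"slide": [0,0,-20],"roll": 0,"hand": 1},
  ],
)

```text
time: 5.63
tool_pos: [0.5236, 0.1925, 0.2488]
orientation: [179.6, 0.5, 162.5]
wrist_force: [0.6, 1.1, -0.3]
opening: 0.0855
```

Request:
carry_out(
  deltas=[
    {"slide": [-0.6,-1.4,0],"roll": 0,"hand": 1},
    {"slide": [-1.9,-4.4,0],"roll": 0,"hand": 1},
    {"slide": [-3.3,-7.6,0],"roll": 0,"hand": 1},
    {"slide": [-4.7,-10.8,0],"roll": 0,"hand": 1},
    {"slide": [-6.1,-14,0],"roll": 0,"hand": 1},
    {"slide": [-7.5,-17.2,0],"roll": 0,"hand": 1},
    {"slide": [-8.9,-20.4,0],"roll": 0,"hand": 1},
    {"slide": [-10.3,-23.6,0],"roll": 0,"hand": 1},
    {"slide": [-11.7,-26.8,0],"roll": 0,"hand": 1},
    {"slide": [-13.1,-30,0],"roll": 0,"hand": 1},
    {"slide": [-14.5,-33.2,0],"roll": 0,"hand": 1},
    {"slide": [-15.7,-36,0],"roll": 0,"hand": 1},
    {"slide": [-16.4,-37.6,0],"roll": 0,"hand": 1},
    {"slide": [-16.6,-38,0],"roll": 0,"hand": 1},
    {"slide": [-16.6,-38,0],"roll": 0,"hand": 1},
  ],
)

```text
time: 6.88
tool_pos: [0.5644, -0.2219, 0.2416]
orientation: [180.0, -0.1, 162.3]
wrist_force: [-0.0, 0.1, 0.3]
opening: 0.0851
```

```bash
python3 - <<'E'
from h import *
np.set_printoptions(precision=4,suppress=True)
s=bot.read_state(); print({k:s[k] for k in("q","tool_pos","orientation","wrist_force","opening")}); o=grab("e")
# average several frames for the dial
acc=np.mean([bot.get_image("top")[0].astype(float) for _ in range(4)],0).astype(np.uint8); np.save("e_top.npy",acc)
t=o["top"];C=np.array([.5218,.193])
# rectified dial plane: 0.3 mm/px, at z=.022
g=np.linspace(-.085,.085,600)
def rect(v,img,z,c):
    X,Y=np.meshgrid(g,g); K,T=np.array(v[2]),np.array(v[3])
    p=np.stack([c[0]-Y,c[1]-X,np.full_like(X,z)],-1); q=(p-T[:3,3])@T[:3,:3]; uv=(q@K.T); uv=(uv[...,:2]/uv[...,2:]).astype(np.float32)
    return cv2.remap(img,uv[...,0],uv[...,1],cv2.INTER_CUBIC)
im=np.hstack([rect(t,acc,.022,C),rect(o["side"],o["side"][0],.022,C+[-.002,-.005])])
cv2.imwrite("pics/e.png",cv2.resize(im,(800,400))[:,:,::-1])
E
```

```text
{'q': array([-21.4602,  26.2743,  18.1271,  81.9296,  -0.0031,  -3.7809]), 'tool_pos': array([ 0.5644, -0.2219,  0.2416]), 'orientation': array([179.998 ,  -0.0769, 162.3208]), 'wrist_force': array([-0.0396,  0.1299,  0.2617]), 'opening': 0.08510449526194801}
```

View pics/e.png

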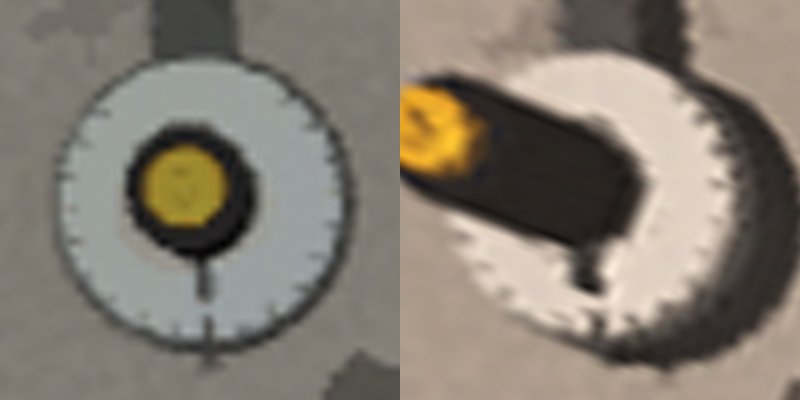

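The pointer at (206,280) lines up with the zero tick at (208,345). I'll quantify the residual, and refine the lens pose and finger height at the same time.

```bash
python3 - <<'E'
from h import *
np.set_printoptions(precision=4,suppress=True)
o=load("e"); t,s=o["top"],o["side"]; acc=np.load("e_top.npy")
def samp(v,img,C,r0,r1,z,a):
    r=np.linspace(r0,r1,12); A,R=np.meshgrid(a,r); p=np.stack([C[0]+R*np.cos(A),C[1]+R*np.sin(A),np.full_like(A,z)],-1)
    K,T=np.array(v[2]),np.array(v[3]); q=((p-T[:3,3])@T[:3,:3])@K.T; uv=(q[...,:2]/q[...,2:]).astype(np.float32)
    return cv2.remap(img,uv[...,0],uv[...,1],cv2.INTER_LINEAR).astype(float).mean(-1).mean(0)
a=np.radians(180+np.linspace(-12,20,321)); 
def cent(f):
    d=np.clip(np.median(f)-f-6,0,None); i=d.argmax(); w=np.zeros_like(d); w[max(0,i-60):i+60]=d[max(0,i-60):i+60]; return np.degrees((w*a).sum()/w.sum())
for C in([.5218,.193],[.5218,.1915],[.5218,.1945],[.521,.192]):
    print(C,"ptr",cent(samp(t,acc,C,.034,.042,.024,a)),"zero",cent(samp(t,acc,C,.052,.060,.02,a)))
# dial refit
m=(samp,)
P=cloud(t); m=((P[...,2]>.01)&(P[...,2]<.07)&(np.hypot(P[...,0]-.52,P[...,1]-.19)<.075)&(acc.min(-1)>135)).astype(np.uint8)
c=max(cv2.findContours(m,0,cv2.CHAIN_APPROX_NONE)[0],key=len); e=cv2.fitEllipse(cv2.convexHull(c)); print("dial",e,onz(t,*e[0],.02))
# side dial
Q=cloud(s); m=((Q[...,2]>.01)&(Q[...,2]<.03)&(np.hypot(Q[...,0]-.52,Q[...,1]-.19)<.075)&(s[0].min(-1)>120)).astype(np.uint8)
c=max(cv2.findContours(m,0,cv2.CHAIN_APPROX_NONE)[0],key=len); e=cv2.fitEllipse(cv2.convexHull(c)); print("sdial",e,onz(s,*e[0],.02))
# finger height, depth readings
for n,v,b in(("top",t,(245,262,145,166)),("side",s,(335,365,145,165))):
    k=yellow(v,*b)>0; C=cloud(v)[k]; print(n,C[np.argsort(C[:,0])][::4], np.nanmedian(C[:,2]))
# column: known x,y -> height from side ray at tip/collar centre
for nm,px,rr in(("tip",(342.5,154.6),.075),("collar",(350.3,153.9),.1)):
    az=np.radians(3.5); p=np.array([.5215+rr*np.cos(az),.192+rr*np.sin(az)])
    for z in(.13,.14,.145,.15,.16): print(nm,z,proj(s,[*p,z]),proj(t,[*p,z]))
print("base seal proj",proj(s,[.5215,.192,.065]),proj(t,[.5215,.192,.065]))
E
```

```text
[0.5218, 0.193] ptr 182.63353953826694 zero 183.37483069450286
[0.5218, 0.1915] ptr 180.29817652649086 zero 181.85660845141146
[0.5218, 0.1945] ptr 184.96453716456585 zero 184.8884835010887
[0.521, 0.192] ptr 181.07085129385018 zero 182.36477355765143
dial ((260.844482421875, 190.50836181640625), (33.7681999206543, 34.52497482299805), 58.748863220214844) [0.5217 0.1929 0.02  ]
sdial ((319.7167663574219, 196.26556396484375), (19.97524642944336, 39.473655700683594), 88.78388214111328) [0.5226 0.1923 0.02  ]
top [[0.5984 0.1978 0.1419]
 [0.6102 0.197  0.1457]
 [0.6139 0.2035 0.144 ]
 [0.6167 0.2032 0.1455]
 [0.6193 0.1906 0.1463]
 [0.623  0.1939 0.1444]
 [0.63   0.1943 0.1416]] 0.14373824104270727
side [[0.5987 0.1948 0.1414]
 [0.6095 0.1973 0.1416]
 [0.6135 0.1919 0.1399]
 [0.615  0.1951 0.1415]
 [0.617  0.2066 0.1461]
 [0.6196 0.1908 0.1361]
 [0.621  0.194  0.1377]
 [0.6224 0.1899 0.1359]
 [0.6256 0.1903 0.1448]
 [0.6304 0.1937 0.1458]
 [0.7244 0.4383 0.0287]] 0.1422582163302819
tip 0.13 [341.9722 158.4298] [254.037  162.4064]
tip 0.14 [342.0287 155.3223] [253.4906 161.753 ]
tip 0.145 [342.057  153.7585] [253.2139 161.4221]
tip 0.15 [342.0856 152.188 ] [252.9349 161.0885]
tip 0.16 [342.143  149.0262] [252.3697 160.4126]
collar 0.13 [349.4148 156.818 ] [253.4676 154.6148]
collar 0.14 [349.5027 153.7266] [252.9176 153.8976]
collar 0.145 [349.547 152.171] [252.6391 153.5345]
collar 0.15 [349.5914 150.6086] [252.3582 153.1683]
collar 0.16 [349.6808 147.4637] [251.7894 152.4267]
base seal proj [319.2434 183.2708] [259.0335 188.7876]
```

Holder residual is under about 1° (pointer 182.6°, zero 183.4°), good. The finger height is about 0.142 m, and the tool already stands over the lens grip with matching yaw. I'll descend and grip.

Request:
carry_out(
  deltas=[
    {"slide": [0,0,1],"roll": 0,"hand": 1},
    {"slide": [0,0,3.5],"roll": 0,"hand": 1},
    {"slide": [0,0,6.5],"roll": 0,"hand": 1},
    {"slide": [0,0,9.5],"roll": 0,"hand": 1},
    {"slide": [0,0,12.5],"roll": 0,"hand": 1},
    {"slide": [0,0,15],"roll": 0,"hand": 1},
    {"slide": [0,0,17],"roll": 0,"hand": 1},
    {"slide": [0,0,18.5],"roll": 0,"hand": 1},
    {"slide": [0,0,19.5],"roll": 0,"hand": 0.6},
    {"slide": [0,0,20.1],"roll": 0,"hand": 0.2},
    {"slide": [0,0,20.3],"roll": 0,"hand": 0},
    {"slide": [0,0,20.3],"roll": 0,"hand": -0.2},
    {"slide": [0,0,20.3],"roll": 0,"hand": -0.2},
    {"slide": [0,0,20.3],"roll": 0,"hand": -0.2},
  ],
)

```text
time: 8.35
tool_pos: [0.5659, -0.2208, 0.0406]
orientation: [-180.0, 0.1, 162.5]
wrist_force: [-0.1, -0.2, 0.2]
opening: 0.0346
```

```bash
python3 - <<'E'
from h import *
s=bot.read_state(); print({k:s[k] for k in("q","tool_pos","orientation","wrist_force","opening")}); o=grab("f")
im=np.vstack([cv2.resize(o["top"][0][135:210,340:440],(400,300),interpolation=2),cv2.resize(o["side"][0][220:310,350:470],(400,300),interpolation=2)])[:,:,::-1]
cv2.imwrite("pics/f.png",im)
E
```

```text
{'q': array([-2.13178720e+01,  3.43486269e+01,  1.30446105e-01,  5.56413110e+01,
       -1.15371679e-03, -3.79132719e+00]), 'tool_pos': array([ 0.56588265, -0.22083812,  0.04059247]), 'orientation': array([-1.79989558e+02,  1.40124369e-01,  1.62473467e+02]), 'wrist_force': array([-0.1416587 , -0.21845675,  0.24409502]), 'opening': 0.03463498167047563}
```

View pics/f.png

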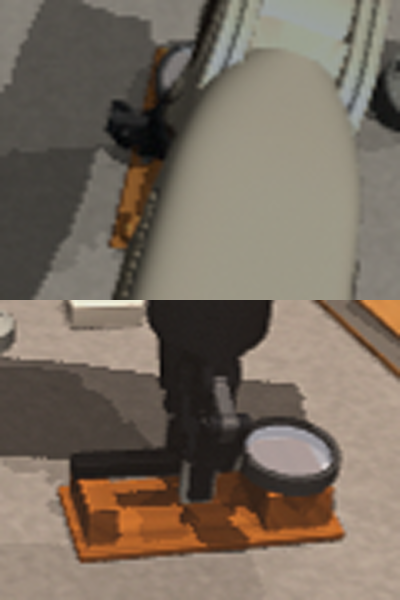

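Fingers stand either side of the handle between the pillars, at side crop (200,470). Closing, and then I check the force.

Request:
carry_out(
  deltas=[
    {"slide": [0,0,0.1],"roll": 0,"hand": -0.35},
    {"slide": [0,0,0.1],"roll": 0,"hand": -0.45},
    {"slide": [0,0,0.1],"roll": 0,"hand": -0.55},
    {"slide": [0,0,0.1],"roll": 0,"hand": -0.65},
    {"slide": [0,0,0.1],"roll": 0,"hand": -0.8},
    {"slide": [0,0,0.1],"roll": 0,"hand": -1},
    {"slide": [0,0,0.1],"roll": 0,"hand": -1},
    {"slide": [0,0,0.1],"roll": 0,"hand": -1},
    {"slide": [0,0,0.1],"roll": 0,"hand": -1},
  ],
)

```text
time: 9.2
tool_pos: [0.5651, -0.2206, 0.0385]
orientation: [-180.0, 0.0, 162.5]
wrist_force: [0.2, 0.2, 2.4]
opening: 0.0131
```

Request:
carry_out(
  deltas=[
    {"slide": [0,0,-0.3],"roll": 0,"hand": -1},
    {"slide": [0,0,-1],"roll": 0,"hand": -1},
    {"slide": [0,0,-2],"roll": 0,"hand": -1},
    {"slide": [0,0,-3.2],"roll": 0,"hand": -1},
    {"slide": [0,0,-4.5],"roll": 0,"hand": -1},
    {"slide": [0,0,-5.8],"roll": 0,"hand": -1},
    {"slide": [0,0,-7.1],"roll": 0,"hand": -1},
    {"slide": [0,0,-8.4],"roll": 0,"hand": -1},
    {"slide": [0,0,-9.7],"roll": 0,"hand": -1},
    {"slide": [0,0,-11],"roll": 0,"hand": -1},
    {"slide": [0,0,-12],"roll": 0,"hand": -1},
    {"slide": [0,0,-12.7],"roll": 0,"hand": -1},
    {"slide": [0,0,-13],"roll": 0,"hand": -1},
    {"slide": [0,0,-13],"roll": 0,"hand": -1},
    {"slide": [0,0,-13],"roll": 0,"hand": -1},
  ],
)

```text
time: 10.45
tool_pos: [0.5647, -0.2204, 0.1679]
orientation: [180.0, -0.0, 162.5]
wrist_force: [-0.2, 0.1, -1.5]
opening: 0.0134
```

```bash
python3 - <<'E'
from h import *
np.set_printoptions(precision=4,suppress=True)
s=bot.read_state(); print({k:s[k] for k in("q","tool_pos","orientation","wrist_force","moment","opening")}); o=grab("g"); v=o["side"]
Q=cloud(v); tp=np.array(s["tool_pos"]); ex=np.array([np.cos(np.radians(-17.5)),np.sin(np.radians(-17.5))])
d=(Q[...,:2]-tp[:2])@ex; l=(Q[...,:2]-tp[:2])@np.array([-ex[1],ex[0]])
m=(abs(Q[...,2]-tp[2]-.012)<.02)&(abs(l)<.045)&(d>-.1)&(d<.12)
rim=m&(d>.028); h=m&(d<-.02)&(abs(l)<.01)
for nm,k in(("rim",rim),("handle",h)): print(nm,k.sum(),np.median(Q[k],0)-tp, Q[k].min(0)-tp,Q[k].max(0)-tp)
(x,y),R=cv2.minEnclosingCircle(Q[rim][:,:2].astype(np.float32)); print("rim centre",x-tp[0],y-tp[1],R,"exp",.066*ex)
A=Q[rim|h]; z=A[:,2]-tp[2]; D=d[rim|h]; 
for lo in np.arange(-.09,.11,.02):
    k=(D>lo)&(D<=lo+.02); 
    if k.sum()>5: print(round(lo,2),k.sum(),np.percentile(z[k],[50,90,97]))
im=cv2.resize(v[0][110:300,330:584],(640,480),interpolation=2)[:,:,::-1]; cv2.imwrite("pics/g.png",im)
E
```

```text
{'q': array([-21.3204,  28.0535,   9.9232,  71.9068,  -0.0007,  -3.7938]), 'tool_pos': array([ 0.5647, -0.2204,  0.1679]), 'orientation': array([179.9983,  -0.0371, 162.4734]), 'wrist_force': array([-0.1908,  0.0753, -1.5216]), 'moment': array([ 0.008 , -0.0009,  0.0709]), 'opening': 0.013399624203953265}
rim 644 [ 0.0601 -0.0244  0.0116] [ 0.0249 -0.055   0.0006] [0.0963 0.0129 0.0168]
handle 259 [-0.0488  0.0116  0.0131] [-0.0769 -0.0015  0.0018] [-0.0189  0.03    0.0171]
rim centre 0.06146993834987946 -0.018457713686023003 0.03689253330230713 exp [ 0.0629 -0.0198]
-0.09 46 [0.0114 0.0161 0.0167]
-0.07 83 [0.0133 0.0161 0.0167]
-0.05 84 [0.0136 0.0162 0.0167]
-0.03 46 [0.0122 0.0159 0.0164]
0.01 8 [0.0122 0.0142 0.0142]
0.03 158 [0.0117 0.0151 0.0162]
0.05 218 [0.0113 0.0149 0.0155]
0.07 201 [0.0115 0.0149 0.0157]
0.09 59 [0.0139 0.0157 0.0162]
```

View pics/g.png

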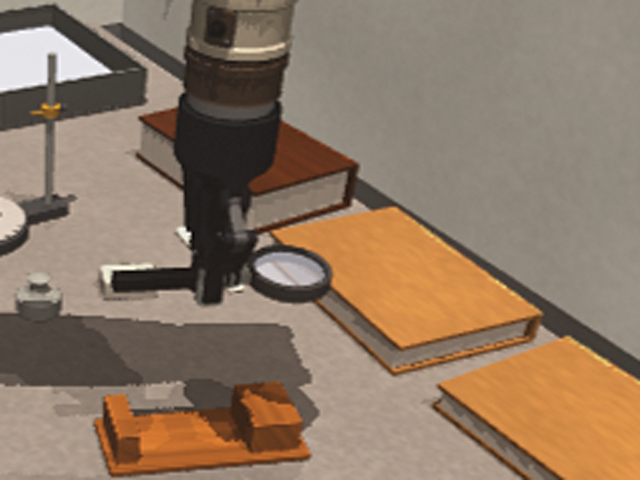

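The lens is lifted and level (handle and rim top within about 1 mm), rest left in place. Carrying it across at height (lens centre about 0.177, above finger level).

Request:
carry_out(
  deltas=[
    {"slide": [0.3,0.5,0],"roll": 0,"hand": -1},
    {"slide": [1,1.6,0],"roll": 0,"hand": -1},
    {"slide": [2.2,3.6,0],"roll": 0,"hand": -1},
    {"slide": [3.6,5.9,0],"roll": 0,"hand": -1},
    {"slide": [5.1,8.4,0],"roll": 0,"hand": -1},
    {"slide": [6.7,11,0],"roll": 0,"hand": -1},
    {"slide": [8.3,13.7,0],"roll": 0,"hand": -1},
    {"slide": [9.9,16.3,0],"roll": 0,"hand": -1},
    {"slide": [11.5,19,0],"roll": 0,"hand": -1},
    {"slide": [13.1,21.6,0],"roll": 0,"hand": -1},
    {"slide": [14.7,24.2,0],"roll": 0,"hand": -1},
    {"slide": [16.3,26.9,0],"roll": 0,"hand": -1},
    {"slide": [17.9,29.5,0],"roll": 0,"hand": -1},
    {"slide": [19.4,32,0],"roll": 0,"hand": -1},
    {"slide": [20.8,34.3,0],"roll": 0,"hand": -1},
    {"slide": [22,36.3,0],"roll": 0,"hand": -1},
    {"slide": [22.7,37.5,0],"roll": 0,"hand": -1},
    {"slide": [23.1,38.1,0],"roll": 0,"hand": -1},
    {"slide": [23.1,38.1,0],"roll": 0,"hand": -1},
    {"slide": [23.1,38.1,0],"roll": 0,"hand": -1},
  ],
)

```text
time: 12.22
tool_pos: [0.4588, 0.2124, 0.1681]
orientation: [-180.0, -0.0, 162.5]
wrist_force: [0.7, 0.1, -1.1]
opening: 0.0129
```

Request:
carry_out(
  deltas=[
    {"slide": [0,0,0.3],"roll": 0,"hand": -1},
    {"slide": [0,0,0.9],"roll": 0,"hand": -1},
    {"slide": [0,0,1.6],"roll": 0,"hand": -1},
    {"slide": [0,0,2.3],"roll": 0,"hand": -1},
    {"slide": [0,0,2.9],"roll": 0,"hand": -1},
    {"slide": [0,0,3.3],"roll": 0,"hand": -1},
    {"slide": [0,0,3.5],"roll": 0,"hand": -1},
    {"slide": [0,0,3.5],"roll": 0,"hand": -1},
    {"slide": [0,0,3.5],"roll": 0,"hand": -1},
    {"slide": [0,0,3.5],"roll": 0,"hand": -1},
  ],
)

```text
time: 13.05
tool_pos: [0.4597, 0.2126, 0.1336]
orientation: [180.0, 0.0, 162.5]
wrist_force: [-0.0, -0.4, -1.4]
opening: 0.0128
```

```bash
cat > chk.py <<'E'
from h import *
import sys
np.set_printoptions(precision=4,suppress=True)
s=bot.read_state(); print({k:s[k] for k in("time","tool_pos","orientation","wrist_force","opening")}); o=grab(sys.argv[1]); tp=np.array(s["tool_pos"])
ex=np.array([np.cos(np.radians(-17.5)),np.sin(np.radians(-17.5))]); exp=tp[:2]+.066*ex; print("expected lens centre",exp,tp[2]+.0085)
for n,v in o.items():
    Q=cloud(v); d=(Q[...,:2]-tp[:2])@ex; l=(Q[...,:2]-tp[:2])@np.array([-ex[1],ex[0]])
    m=(abs(Q[...,2]-tp[2]-.009)<.02)&(abs(l)<.045)&(d>.030)&(d<.105)
    if m.sum()>50:
        (x,y),R=cv2.minEnclosingCircle(Q[m][:,:2].astype(np.float32)); z=Q[m][:,2]; print(n,m.sum(),"rim centre",(x,y),R,"z 3/50/97%",np.percentile(z,[3,50,97]))
    h=(abs(Q[...,2]-tp[2]-.009)<.02)&(abs(l)<.012)&(d<-.02)&(d>-.09)
    if h.sum()>20: print(n,"handle z",np.percentile(Q[h][:,2],[3,50,97]))
v=o["side"]
for z in(.135,.15): print("predicted rim centre px at z",z,proj(v,[*exp,z]))
k=yellow(v,335,365,145,165); y,x=np.nonzero(k); print("finger px",x.min(),x.max(),y.mean(),[ (a,y[x==a].mean()) for a in range(x.min(),x.min()+4) if (x==a).any()])
im=np.hstack([cv2.resize(o["top"][0][140:230,205:325],(400,300),interpolation=2),cv2.resize(v[0][120:210,265:385],(400,300),interpolation=2)])[:,:,::-1]; cv2.imwrite(f"pics/{sys.argv[1]}.png",im)
E
python3 chk.py h
```

```text
{'time': 13.05, 'tool_pos': array([0.4597, 0.2126, 0.1336]), 'orientation': array([179.9733,   0.0283, 162.4779]), 'wrist_force': array([-0.0034, -0.3514, -1.3885]), 'opening': 0.012846030267559922}
expected lens centre [0.5226 0.1927] 0.14210700320378944
top 368 rim centre (0.522284746170044, 0.19121359288692474) 0.03411686792969704 z 3/50/97% [0.1406 0.1453 0.151 ]
side 287 rim centre (0.5220090746879578, 0.1900051236152649) 0.03579619526863098 z 3/50/97% [0.1374 0.1462 0.1506]
side handle z [0.1378 0.1465 0.1509]
predicted rim centre px at z 0.135 [319.216 161.671]
predicted rim centre px at z 0.15 [319.1516 156.9075]
finger px 342 353 153.5121951219512 [(342, np.float64(154.0)), (343, np.float64(154.5)), (344, np.float64(154.0)), (345, np.float64(154.0))]
```

View pics/h.png

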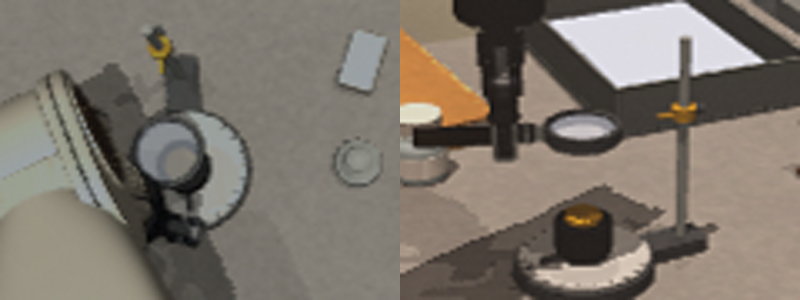

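Picture h shows the level rim in the side crop at (582,131), centred above the seal, at the finger's height and clear of it. The pointer is still on zero. I'll hold still briefly, then hand in.

Request:
carry_out(
  deltas=[
    {"slide": [0,0,-0.05],"roll": 0,"hand": -1},
    {"slide": [0,0,-0.05],"roll": 0,"hand": -1},
    {"slide": [0,0,-0.05],"roll": 0,"hand": -1},
    {"slide": [0,0,-0.05],"roll": 0,"hand": -1},
    {"slide": [0,0,-0.05],"roll": 0,"hand": -1},
    {"slide": [0,0,-0.05],"roll": 0,"hand": -1},
  ],
)

```text
time: 13.65
tool_pos: [0.4594, 0.2124, 0.1338]
orientation: [180.0, -0.0, 162.5]
wrist_force: [-0.0, -0.2, -1.4]
opening: 0.0128
```

```bash
python3 chk.py i; python3 -c "
from cell import bot
print(bot.read_state()['joint_vel']); print(bot.hand_in())"
```

```text
{'time': 13.65, 'tool_pos': array([0.4594, 0.2124, 0.1338]), 'orientation': array([179.9986,  -0.0008, 162.4732]), 'wrist_force': array([-0.0267, -0.1662, -1.3996]), 'opening': 0.01278004204699675}
expected lens centre [0.5223 0.1926] 0.14231496507482183
top 367 rim centre (0.5219411253929138, 0.19111303985118866) 0.03393501788377762 z 3/50/97% [0.1401 0.1457 0.1516]
side 288 rim centre (0.5221747756004333, 0.190749391913414) 0.03578610345721245 z 3/50/97% [0.1376 0.1463 0.1509]
side handle z [0.1381 0.1466 0.1519]
predicted rim centre px at z 0.135 [319.1458 161.7112]
predicted rim centre px at z 0.15 [319.0808 156.947 ]
finger px 342 353 153.5121951219512 [(342, np.float64(154.0)), (343, np.float64(154.5)), (344, np.float64(154.0)), (345, np.float64(154.0))]
[-0.11776825 -0.01770934 -0.04072414  0.05341025 -0.07443523 -0.00198999]
the job is handed in; nothing more can be done
None
```

I turned the holder about 35° clockwise to the zero mark. Then I lifted the smaller steel lens off its rest by the handle and handed in at about 14 s, still holding it over the seal.

- **Pointer:** it measured within about 1° of the zero mark. The exact figure depends on the assumed dial centre: 0 to 1.6° for centre shifts of 1.5 mm.
- **Centring:** from the arm's own position, the lens centre is at (0.522, 0.193), and the seal axis measured (0.522, 0.193). The depth cameras put the rim 1.5 to 2 mm lower in y, which is within calibration.
- **Height:** the lens centre is at 0.142 m. The finger came out at 0.141 to 0.144 m depending on the method.
- **Level:** the depth readings showed the tops of the rim and handle within about 1 mm of each other, and the tool vertical.
- **Disturbance:** contact forces stayed under 10 N in every reading. The collar pixels in the side picture did not change. The path kept clear of the other objects, though I did not measure each one again afterwards.

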